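Hold the grinder lid on pulse

TASK

Pick up the loose coffee grinder lid by its bar and set it in the grinder's collar so that its two lugs drop through the two openings at the white marks and it sits fully down. Then twist it clockwise (seen from above) to the orange pulse marks, about halfway to the red lock marks, without letting it go over the lock click, and finish still gripping it there against its return spring. Leave the other things on the worktop where they are.

Things in the scene. Friction and masses are not known exactly. Their poses are not given: they have to be found in the camera images.
- grinder: Electric coffee grinder, fixed to the worktop: round aluminium body 104 mm across, 110 mm high, black collar on top. Origin: centre of its underside, z up. White marks on the rim at its +x and -x show the two lug openings; seen from above, orange pulse marks stand 0.61 rad (35 deg) clockwise of them, red lock marks 1.30 rad (75 deg) clockwise. A half turn of it looks the same.
- collar (a point): On the grinder's axis at the collar's top, 110 mm above its underside; axes as the grinder's. The bore is 61 mm across at the top lip (4 mm thick), wider below, 26 mm deep. The two openings in the lip, at +x and -x, are 14 mm wide at the bore and reach 37 mm from the axis.
- pulse_mark (a point): One of the two orange pulse marks on the collar's rim, 46.5 mm from the grinder's axis, 110 mm above its underside; the other lies straight across. The lid's white ticks shall point at them.
- lid: Grey bayonet lid, 80 mm across, 53 mm high, 0.12 kg, loose, skirt down. Origin: centre of its underside, z up. Skirt 57 mm across with bevelled foot, height 0 to 16 mm; cap 80 mm across, 16 to 24 mm, white ticks at +x and -x; on top a black bar, 56 mm long along x, 16 mm wide along y, 24 to 53 mm high, gripped across its width. A half turn of it looks the same.
- lid_lug (a point): Tip of the lug at the lid's +x, 35 mm from its axis; a like one at -x. Lugs are 10 mm wide, 5.5 to 10 mm above the lid's underside. The lid enters with its x along the grinder's x (2 mm or 0.06 rad play). Seated, the cap rests on the collar and the lid's origin is 94 mm above the grinder's; it then turns clockwise only, with 2 mm upright play under the lip.
- lid_grip (a point): On the lid's axis 46 mm above its underside: the height for the TCP when gripping the bar from above (the fingertips then just clear the cap).
- switch_ring (a joint): Hidden sprung ring that the lugs push: rad, 0 at rest, grows clockwise, stop at 1.27; reads the lid's turn less about 0.09 (0.52 at the orange marks). It turns the lid back when let go: 0.04 N m at 0, 0.10 at the orange marks, 0.19 at the stop. The lugs touch the lock's two sprung balls at 0.76 rad of lid turn; past 0.87 the lid is going over the click.
- jar_2: Bystander: glass jar of red preserve with dark lid, 73 mm across, 82 mm high. Origin: centre of its underside.
- matchbox: Bystander: red matchbox, 58 x 95 x 22 mm. Origin: centre of its underside.
- mill: Bystander: salt shaker with grey cap, 44 mm across, 90 mm high. Origin: centre of its underside.
- spice_jar: Bystander: spice jar with green cap, 46 mm across, 106 mm high. Origin: centre of its underside.
- mug_tall: Bystander: white patterned mug, 82 mm across, 117 mm over the handle, 91 mm high. Origin: centre of its underside.
Things that resemble listed ones, but are neither listed nor needed, are in the scene too. Leave any purple or yellow look-alike of the lid alone.

How it is judged (in metres and radians):
On the way, in this order (a step that is already met when the one before it is completed fails the run):
1. the lid is lifted off the worktop in the fingers (height (world z) of lid above 0.05 m and contact force between the fingers and lid above 2 N), for 0.1 s.
2. the lid sits down in the collar with its lugs through the openings, not yet twisted (horizontal distance between lid and grinder below 0.005 m and z of lid in the frame of grinder below 0.0975 m and angle between lid's own z axis and vertical below 0.1 rad and angle between the x axis of lid and the x axis of grinder, either way round below 0.3 rad), for 0.1 s.
At the end, for the whole second after the job is handed in: The lid sits in the collar (within 5 mm of its axis, underside under 97.5 mm above the grinder's, tilt under 0.1 rad), turned 0.46 to 0.76 rad clockwise from its entry, the switch ring past 0.3 rad, still (under 0.3 rad/s), and gripped by the fingers with over 2 N (horizontal distance between lid and grinder below 0.005 m and z of lid in the frame of grinder below 0.0975 m and angle between lid's own z axis and vertical below 0.1 rad and angle between the x axis of lid and the x axis of grinder, either way round between 0.46 and 0.76 rad and value of joint switch_ring above 0.3 rad and angular speed of lid below 0.3 rad/s and contact force between the fingers and lid above 2 N); the arm keeps its last pose, push and grip.
It fails at once if the lid goes over the lock click (turned more than 0.87 rad in the collar) (horizontal distance between lid and grinder below 0.005 m and z of lid in the frame of grinder below 0.0975 m and angle between lid's own z axis and vertical below 0.1 rad and angle between the x axis of lid and the x axis of grinder, either way round above 0.87 rad).
It fails at once if the jar, matchbox, salt shaker, spice jar or mug is moved by more than 30 mm or tipped (distance of any of jar_2, matchbox, mill, spice_jar, mug_tall from where it was at the start of the episode above 0.03 m or angle between any of jar_2, matchbox, mill, spice_jar, mug_tall's own z axis and vertical above 0.4 rad).
It also fails if it takes over 40 s, if anything falls off the work surface, if the arm or the gripper's body presses on something with over 40 N, if the wrist force passes 120 N, or if a joint passes its speed limit or range.

ROBOT

A 6-joint arm with a two-finger parallel gripper is mounted at the origin on a cart in front of the work surface, level with it; the furniture and walls round the work are solid. World frame = base frame: x ahead of the robot, y to its left, z up, the work surface at z = 0. Lengths are in mm, angles in rad, forces in N, time in s.
With the tool pointing down it reaches from about 300 to 850 mm from the base axis. Payload 5.4 kg.
Tool frame: the origin (TCP) lies between the finger pads, 19 mm behind the fingertips; this is the grasp point; z points along the fingers, x is the direction in which the jaws open and shut, and the axes are right-handed (so a half turn about z gives the same grasp; the last joint's range is limited). The gripper opens to 85 mm and grips with 20 to 120 N. Pads are 22 mm wide; open, the fingers measure 114 mm over their backs; the gripper's body (76 mm by 85 mm) begins 54 mm behind the grasp point. The pads swing forward as they close: fully open they stand 13 mm farther back than shut.
Start: joints at [-1.333, 0.158, 1.597, -0, 1.386, -0.21], TCP at [248.941, -518.3, 249.999] pointing down, gripper open.
Joint ranges: [-2.91, 2.91], [-0.94, 2.29], [0.18, 2.7], [-1.29, 4.43], [0.17, 2.64], [-3, 3]. Speed limits (rad/s): [2.57, 2.57, 3.14, 3.14, 3.14, 3.14].

INTERFACE

Orientations are given as a unit quaternion [x, y, z, w].
In Python, from bench import * gives the robot as it stands. The module is installed in compiled form; this text tells all that it offers.
- The arm moves only by the tool send_rows, never from a script. Its argument "motion" is a list of rows, each a list of 3 entries, a list of its own where there are three numbers: the shift along the tool's x, y, z in cm, then the turn about the tool's z in rad, then the opening, from -1 (shut) to 1 (fully open), so that 0 is half open. A call has 1 to 10 rows; each row is the pose to reach, as a shift and turn from the pose commanded when the call began, along the tool's axes at that moment; what a row does not reach only later rows make up. A row lasts 1/8 s, in which the tool goes at most 62.5 mm and 10.7 degrees, less where a joint would pass 70% of its speed; a pose out of reach is approached as far as the arm can. A call with a gripper value outside its range is refused whole. The fingers move at their own pace and stop on an object; the grip force is fixed at half the most. Time passes only in rows, so rows that repeat a pose let the fingers close. It gives the time, the measured TCP pose, the force and the opening at its end, in the units of the state.
- get_obs(): the state, without advancing time (a new reading comes with each control period).
- snapshot(name): name is "scene" or "top"; returns a dict with "color" (384x512x3 uint8, blue, green, red), "z_map" (384x512 float32, mm along the optical axis (not along the pixel's ray), 0 where there is no reading), "mtx" (3x3 intrinsics, pixels), "origin" and "rotation" of the camera in the world. Camera axes: x right, y up, looking along -z (the intrinsics and any distortion apply to the point x, -y, -z); pixel columns grow to the right and rows downward; lengths in mm; the calibration is good to about 2 mm. A picture is of the moment at which its call begins.
- sign_off(): hands the job in, once; it reports no verdict.
The state is a dict: "clock": time; "joint_pos": joint angles; "dq": joint speeds; "joint_torque": joint torques, N m; "position": TCP position; "orientation": TCP orientation; "contact_force": force on the tool from outside, world axes, zero at the start; "wrist_torque": the same for the moment, N m; "grip_width": finger opening in mm.
Only numpy, scipy, OpenCV 4.12 (cv2) and the standard library are available. Lean on these libraries where they do the work, as an engineer would, in place of code of your own. Each camera call takes 0.05 s, during which the arm holds its last target. There are 200 camera calls.

## Working session

There is one attempt and no reset: what is moved stays moved. The work goes in short steps, Python scripts to look and compute and a tool call to move; the robot and the scene stay as the last step left them, time stands still between calls to the robot, and variables do not carry over. Pictures are saved under pics/ and viewed, about 8 in all and at most 12, crops included, and the job is handed in when it is done.

Besides the shell and the picture viewer there is one more tool, called after "Request:" as name([rows], argument=value, ...), one row to a line, values as JSON. send_rows: Moves the arm, as the interface text tells. Its arguments: {"type":"object","properties":{"motion":{"type":"array"}},"required":["motion"]}

```bash
mkdir -p pics; cat > h.py <<'E'
from bench import *
import numpy as np, cv2
def ray(s,u,v):
    K=s["mtx"]; p=cv2.undistortPoints(np.array([[[u,v]]],float),np.array(K,float),None)[0,0]
    d=np.array(s["rotation"])@np.array([p[0],-p[1],-1.0]); return np.array(s["origin"],float),d
def onplane(s,u,v,z):
    o,d=ray(s,u,v); return o+d*(z-o[2])/d[2]
def pt(s,u,v):
    o,d=ray(s,u,v); return o+d*s["z_map"][int(round(v)),int(round(u))]
E
python3 - <<'E'
from h import *
o=get_obs(); print(o)
for n in("scene","top"):
    s=snapshot(n); print(n,s["mtx"],s["origin"],s["rotation"],[k for k in s])
    cv2.imwrite(f"pics/{n}0.png",s["color"])
E
```

```text
{'clock': 0.0, 'joint_pos': array([-1.33308412e+00,  1.59043345e-01,  1.59825055e+00,  2.80187119e-05,
        1.38622166e+00, -2.10075984e-01]), 'dq': array([ 0.00069445, -0.00142444, -0.00139584,  0.00060942,  0.00017713,
        0.00022993]), 'joint_torque': array([ 8.62655052e-04, -3.95998335e+01, -3.31428123e+01, -1.57820800e-04,
        8.43235262e-03,  9.31286365e-06]), 'position': array([ 248.82125974, -517.73582591,  249.01091353]), 'orientation': array([ 8.46453446e-01, -5.32461867e-01, -6.79576424e-04, -6.80258924e-04]), 'contact_force': array([-0.46979349, -0.41306307, -0.1875705 ]), 'wrist_torque': array([-0.0166694 , -0.02624682,  0.04157125]), 'grip_width': 85.37301922512239}
scene [[378.58842432   0.         255.93450535]
 [  0.         378.58842432 188.46082505]
 [  0.           0.           1.        ]] [ -58.02379112 -987.42911817  892.20583166] [ 0.40271745 -0.13579386 -0.26415116  0.86579608] ['color', 'z_map', 'mtx', 'origin', 'rotation']
top [[425.21102594   0.         254.8141063 ]
 [  0.         425.21102594 186.84197323]
 [  0.           0.           1.        ]] [ 329.1854208  -217.53415516 1264.27679562] [ 0.04079142 -0.05006764 -0.69993522  0.71128052] ['color', 'z_map', 'mtx', 'origin', 'rotation']
```

Rotation is a quaternion; fixing that.

```bash
sed -i 's/np.array(s\["rotation"\])@/R.from_quat(s["rotation"]).as_matrix()@/; s/^import numpy.*/&\nfrom scipy.spatial.transform import Rotation as R/' h.py; python3 -c "import h"
```

```text
(no output)
```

View pics/top0.png

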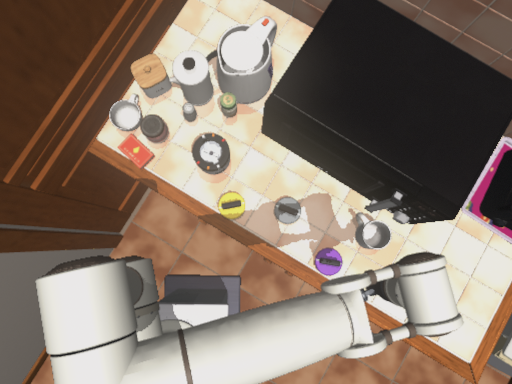

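View pics/scene0.png

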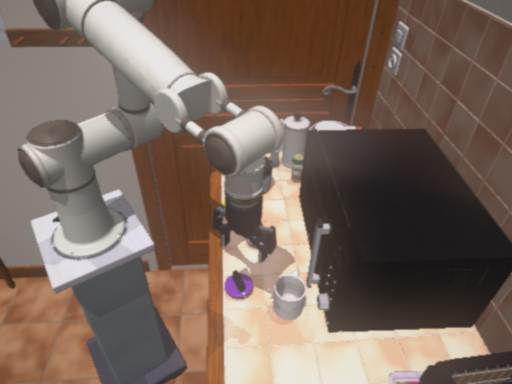

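The top view shows the grey lid at (288,210), the grinder at (211,153), and the yellow and purple decoys at (232,205) and (328,262). The mug is at (374,234). The scene view has the arm hiding the lid. Next I'll measure in the top view.

```bash
python3 - <<'E'
from h import *
s=snapshot("top"); c=s["color"]; np.savez("top0.npz",**s)
a=cv2.resize(c[120:186,178:244],(396,396),interpolation=cv2.INTER_CUBIC)
b=cv2.resize(c[177:243,255:321],(396,396),interpolation=cv2.INTER_CUBIC)
cv2.imwrite("pics/crop0.png",np.hstack([a,b]))
for u,v in[(211,153),(288,210),(283,210),(275,205),(270,230),(374,234),(205,145),(197,153),(300,150),(340,190),(390,215),(245,45)]: print(u,v,pt(s,u,v).round(0))
E
```

```text
211 153 [ 576. -107.   87.]
288 210 [ 421. -328.   53.]
283 210 [ 421. -314.   44.]
275 205 [ 437. -293.   21.]
270 230 [ 365. -280.   -3.]
374 234 [ 357. -586.   10.]
205 145 [599. -89.  83.]
197 153 [570. -70. 108.]
300 150 [ 589. -358.   86.]
340 190 [ 488. -489.   -2.]
390 215 [ 415. -638.    1.]
245 45 [ 836. -199.  216.]
```

View pics/crop0.png

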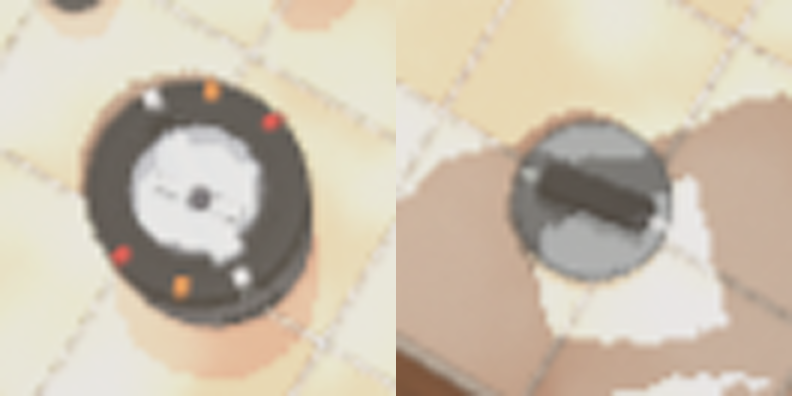

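The crop shows the collar's marks: white at (152,99) and (241,277), orange at (212,92) and (181,287), red at (271,122) and (121,255). The lid's bar runs from (540,180) to (655,215). Next come exact values from masks.

```bash
cat > m.py <<'E'
from h import *
def cent(w,thr):
    w=w.astype(float)
def blobs(s,mask,box,z,mina=2):
    u0,v0,u1,v1=box; m=np.zeros(mask.shape,np.uint8); m[v0:v1,u0:u1]=mask[v0:v1,u0:u1]
    n,l,st,ce=cv2.connectedComponentsWithStats(m); out=[]
    for i in range(1,n):
        if st[i,4]>=mina: out.append((st[i,4],ce[i].round(2),onplane(s,*ce[i],z).round(1)))
    return out
E
python3 - <<'E'
from m import *
s=dict(np.load("top0.npz")); c=s["color"]; hsv=cv2.cvtColor(c,cv2.COLOR_BGR2HSV); H,S,V=cv2.split(hsv)
box=(190,130,232,176)
# crop-located marks refined by local weighted centroids
def ref(u,v,w,z,r=3):
    ys,xs=np.mgrid[int(v)-r:int(v)+r+1,int(u)-r:int(u)+r+1]
    ww=w[ys,xs].astype(float); ww=np.clip(ww-np.percentile(ww,60),0,None)
    p=(float((xs*ww).sum()/ww.sum()),float((ys*ww).sum()/ww.sum())); return p,onplane(s,*p,z)
conv=lambda x,y,ox,oy:(ox+(x+.5)/6-.5,oy+(y+.5)/6-.5)
P={}
for k,x,y,w in[("w1",152,99,V),("w2",241,277,V),("o1",212,92,S),("o2",181,287,S),("r1",271,122,S),("r2",121,255,S)]:
    u,v=conv(x,y,178,120); p,q=ref(round(u),round(v),w,110,2); P[k]=q; print(k,(round(u,1),round(v,1)),np.round(p,1),q.round(1),onplane(s,u,v,110).round(1))
for k in"wor":
    d=P[k+"1"]-P[k+"2"]; print(k,"ctr",((P[k+"1"]+P[k+"2"])/2).round(1),"r",np.linalg.norm(d)/2,"ang",np.arctan2(d[1],d[0]))
# rim via depth
zm=s["z_map"]; 
ys,xs=np.mgrid[120:190,178:250]; pts=np.array([pt(s,u,v) for u,v in zip(xs.ravel(),ys.ravel())])
rim=pts[(abs(pts[:,2]-109)<5)]; print(len(rim),rim.mean(0)); print("rim circle",cv2.minEnclosingCircle(rim[:,:2].astype(np.float32)))
# lid
ys,xs=np.mgrid[185:240,262:315]; pts=np.array([pt(s,u,v) for u,v in zip(xs.ravel(),ys.ravel())])
for lo,hi in((42,60),(18,30)):
    q=pts[(pts[:,2]>lo)&(pts[:,2]<hi)]; print(lo,len(q),q.mean(0).round(1),cv2.minAreaRect(q[:,:2].astype(np.float32)),cv2.minEnclosingCircle(q[:,:2].astype(np.float32)))
m=((V<100)).astype(np.uint8); mm=np.zeros_like(m); mm[190:232,268:308]=m[190:232,268:308]
n,l,st,ce=cv2.connectedComponentsWithStats(mm); i=1+st[1:,4].argmax(); 
vv,uu=np.nonzero(l==i); q=np.array([onplane(s,u,v,53)[:2] for u,v in zip(uu,vv)],np.float32); print("bar",len(q),q.mean(0),cv2.minAreaRect(q))
e=np.linalg.eigh(np.cov(q.T))[1][:,1]; print("ang",np.arctan2(e[1],e[0]))
for x,y in((134,172),(264,224)):
    print(onplane(s,*conv(x,y,255,177),24).round(1))
E
```

```text
w1 (202.9, 136.1) [202.5 135.4] [619.9 -84.1 110. ] [618.1 -85.4 110. ]
w2 (217.8, 165.8) [217.8 165.7] [ 535.4 -128.7  110. ] [ 535.3 -128.7  110. ]
o1 (212.9, 134.9) [212.8 134.6] [ 622.9 -112.6  110. ] [ 622. -113.  110.]
o2 (207.8, 167.4) [207.6 167.2] [ 530.7 -101.1  110. ] [ 530.2 -101.4  110. ]
r1 (222.8, 139.9) [222.8 139.8] [ 608.6 -140.8  110. ] [ 608.3 -140.6  110. ]
r2 (197.8, 162.1) [197.8 162. ] [544.8 -73.5 110. ] [544.6 -73.4 110. ]
w ctr [ 577.6 -106.4  110. ] r 47.79987439133619 ang 0.4858649356769547
o ctr [ 576.8 -106.8  110. ] r 46.44178812522229 ang -0.12417683470658888
r ctr [ 576.7 -107.1  110. ] r 46.367086794368966 ang -0.811836859535002
672 [ 577.34783062 -106.46207966  108.30488302]
rim circle ((577.2813720703125, -106.16581726074219), 52.08935546875)
42 108 [ 424.2 -328.1   51.2] ((424.71044921875, -327.8592834472656), (54.94139862060547, 16.22170639038086), 69.90361785888672) ((423.6523742675781, -327.4537658691406), 27.525089263916016)
18 416 [ 423.4 -327.4   22.4] ((423.5138854980469, -327.8868103027344), (76.39077758789062, 76.7825927734375), 0.9694417715072632) ((423.7312316894531, -328.28668212890625), 39.855010986328125)
bar 113 [ 422.37265 -326.86533] ((421.4447326660156, -327.75030517578125), (53.19917297363281, 19.056819915771484), 72.4168701171875)
ang 1.2652724297399125
[ 436.5 -298.1   24. ]
[ 412.1 -361.7   24. ]
```

Grinder: centre (577,-106.5). Its x axis is at 0.487 rad, and all three mark pairs agree on this. Rim radius is 52, as given. Lid: centre (424,-328), bar at about 1.22 rad, with sizes matching.

```bash
cat > plan.py <<'E'
from h import *
import sys
def yaw(o):
    r=R.from_quat(o["orientation"]).as_matrix(); return np.arctan2(r[1,0],r[0,0])
def plan(x,y,z,yw):
    o=get_obs(); r=R.from_quat(o["orientation"]).as_matrix()
    d=r.T@(np.array([x,y,z])-o["position"])/10; t=-(((yw-yaw(o))+np.pi/2)%np.pi-np.pi/2)
    print("t",o["clock"],"pos",o["position"].round(1),"yaw",yaw(o).round(3),"tilt",r[:,2].round(4),"F",o["contact_force"].round(1),"T",np.round(o["wrist_torque"],2),"w",round(o["grip_width"],1),"j6",o["joint_pos"][5].round(2)); print("shift cm",d.round(2),"turn",round(t,3))
if __name__=="__main__": plan(*map(float,sys.argv[1:5]))
E
python3 plan.py 424 -328 110 -0.35
```

```text
t 0.15 pos [ 248.8 -517.9  249.2] yaw -1.123 tilt [-4.0e-04  1.4e-03 -1.0e+00] F [-0.2  0.6  0.3] T [ 0.03 -0.01 -0.05] w 85.3 j6 -0.21
shift cm [ -9.51 -24.01  13.94] turn -0.773
```

Request:
send_rows([
  [[-3.0, -8.0, 0], -0.18, 1],
  [[-6.0, -16.0, 3.0], -0.36, 1],
  [[-9.5, -24.0, 7.0], -0.54, 1],
  [[-9.5, -24.0, 11.0], -0.72, 1],
  [[-9.5, -24.0, 13.9], -0.773, 1],
  [[-9.5, -24.0, 13.9], -0.773, 1],
  [[-9.5, -24.0, 13.9], -0.773, 1],
  [[-9.5, -24.0, 13.9], -0.773, 1],
])

```text
clock: 1.15
position: [424.8, -331.1, 113.5]
orientation: [0.985, -0.175, 0.002, 0.002]
contact_force: [-0.2, -0.6, 0.5]
grip_width: 85.7
```

```bash
python3 plan.py 424 -328 46 -0.35; python3 - <<'E'
from h import *
s=snapshot("scene"); t=snapshot("top")["color"]
cv2.imwrite("pics/a.png",np.hstack([cv2.resize(s["color"][150:350,130:330],(400,400)),cv2.resize(t[140:280,210:350],(400,400))]))
E
```

```text
t 1.15 pos [ 424.8 -331.1  113.5] yaw -0.352 tilt [ 0.0028 -0.0038 -1.    ] F [-0.2 -0.6  0.5] T [-0.02 -0.   -0.  ] w 85.7 j6 -0.53
shift cm [-0.2  -0.28  6.75] turn -0.002
```

View pics/a.png

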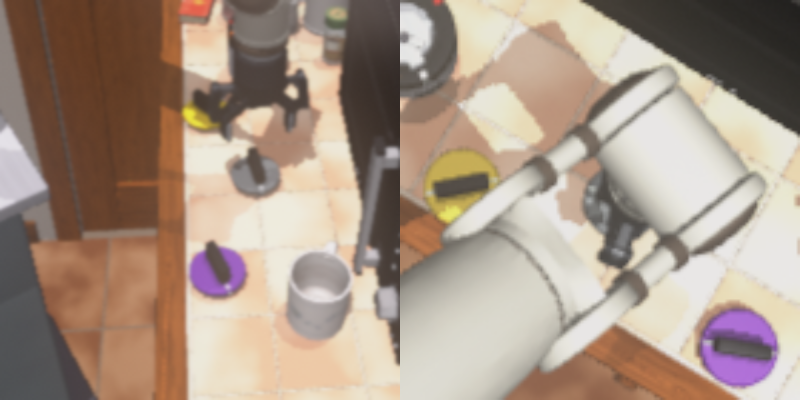

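The gripper hovers above the grey lid, which is unmoved at (255,175) in the left crop, with the fingers spread across the bar. Descending to grip.

Request:
send_rows([
  [[-0.2, -0.3, 3.0], 0, 1],
  [[-0.2, -0.3, 6.0], 0, 1],
  [[-0.2, -0.3, 6.7], 0, 1],
  [[-0.2, -0.3, 6.7], 0, 1],
  [[-0.2, -0.3, 6.7], 0, -0.5],
  [[-0.2, -0.3, 6.7], 0, -1],
  [[-0.2, -0.3, 6.7], 0, -1],
  [[-0.2, -0.3, 6.7], 0, -1],
  [[-0.2, -0.3, 6.7], 0, -1],
  [[-0.2, -0.3, 6.7], 0, -1],
])

```text
clock: 2.5
position: [423.6, -325.6, 44.5]
orientation: [0.985, -0.174, 0.0, 0.0]
contact_force: [-0.2, 0.4, 4.0]
grip_width: 15.1
```

```bash
python3 plan.py 424 -328 46 -0.35
```

```text
t 2.5 pos [ 423.6 -325.6   44.5] yaw -0.35 tilt [ 6.e-04 -7.e-04 -1.e+00] F [-0.2  0.4  4. ] T [0.03 0.03 0.01] w 15.1 j6 -0.53
shift cm [ 0.12  0.21 -0.15] turn 0.0
```

Request:
send_rows([
  [[0, 0, -4.0], 0, -1],
  [[0, 0, -10.0], 0, -1],
  [[0, 0, -15.5], 0, -1],
  [[0, 0, -15.5], 0, -1],
  [[0, 0, -15.5], 0, -1],
])

```text
clock: 3.12
position: [422.7, -324.6, 197.8]
orientation: [0.985, -0.174, -0.001, -0.001]
contact_force: [-0.5, 0.5, -1.0]
grip_width: 15.4
```

```bash
python3 plan.py 577 -106.5 200 -1.084
```

```text
t 3.125 pos [ 422.7 -324.6  197.8] yaw -0.35 tilt [-0.0014  0.0017 -1.    ] F [-0.5  0.5 -1. ] T [ 0.05 -0.01 -0.03] w 15.4 j6 -0.53
shift cm [  7.01 -25.78  -0.21] turn 0.734
```

Request:
send_rows([
  [[1.7, -6.0, 0], 0.18, -1],
  [[3.3, -12.0, 0], 0.36, -1],
  [[5.0, -18.0, 0], 0.54, -1],
  [[6.2, -23.0, 0], 0.7, -1],
  [[7.0, -25.8, -0.2], 0.734, -1],
  [[7.0, -25.8, -0.2], 0.734, -1],
  [[7.0, -25.8, -0.2], 0.734, -1],
  [[7.0, -25.8, -0.2], 0.734, -1],
])

```text
clock: 4.12
position: [576.6, -107.7, 200.0]
orientation: [0.856, -0.516, -0.001, 0.0]
contact_force: [-0.2, -1.0, -0.5]
grip_width: 14.9
```

```bash
python3 plan.py 577 -106.5 200 -1.084; python3 - <<'E'
from h import *
s=snapshot("scene"); t=snapshot("top"); np.savez("s1.npz",**s); np.savez("t1.npz",**t)
d=R.from_quat(s["rotation"]).as_matrix().T@(np.array([577,-106.5,180.])-s["origin"]); K=s["mtx"]
u,v=K[0,0]*d[0]/-d[2]+K[0,2],K[1,1]*-d[1]/-d[2]+K[1,2]; print(u,v)
u,v=int(u),int(v)
cv2.imwrite("pics/b.png",np.hstack([cv2.resize(s["color"][max(v-40,0):v+40,u-40:u+40],(400,400),interpolation=cv2.INTER_CUBIC),cv2.resize(t["color"][113:193,171:251],(400,400),interpolation=cv2.INTER_CUBIC)])); print(u,v)
E
```

```text
t 4.125 pos [ 576.6 -107.7  200. ] yaw -1.085 tilt [-1.9e-03  5.0e-04 -1.0e+00] F [-0.2 -1.  -0.5] T [ 0.04 -0.01  0.01] w 14.9 j6 0.69
shift cm [-0.09 -0.1  -0.  ] turn -0.001
258.2097509495121 145.7704709997614
258 145
```

View pics/b.png

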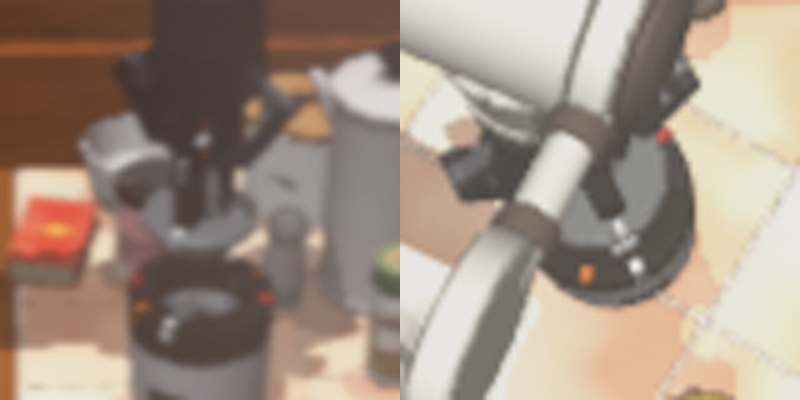

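The lid hangs level over the collar. Its tick (crop 620,228) roughly lines up with the collar's white mark (637,265). Next I'll measure the lid's centre in the hand using depth and ticks.

```bash
python3 - <<'E'
from h import *
from scipy.optimize import least_squares
yw=0.487; ax=np.array([np.cos(yw),np.sin(yw)]); ay=np.array([-ax[1],ax[0]])
for n,(u0,v0,u1,v1) in(("s1",(228,115,290,175)),("t1",(185,125,240,185))):
    s=dict(np.load(n+".npz")); V=s["color"].max(2)
    ys,xs=np.mgrid[v0:v1,u0:u1]; uv=np.c_[xs.ravel(),ys.ravel()]
    p=np.array([pt(s,*q) for q in uv]); k=(abs(p[:,2]-176)<9)&(np.hypot(p[:,0]-577,p[:,1]+106)<46)
    q=p[k]; w=uv[k]; r=(q[:,:2]-[577,-106.5]); print(n,len(q),"z med",np.median(q[:,2]).round(1),"x range",(r@ax).min().round(1),(r@ax).max().round(1),"y",(r@ay).min().round(1),(r@ay).max().round(1))
    # extreme boundary: farthest per angular bin, circle of r=40
    a=np.arctan2(r@ay,r@ax); rr=np.hypot(*r.T); B=[]
    for b in np.arange(-np.pi,np.pi,.2):
        m=(a>=b)&(a<b+.2)
        if m.any() and rr[m].max()>34: B.append(r[m][rr[m].argmax()])
    B=np.array(B); f=least_squares(lambda c:np.hypot(*(B-c).T)-39.5,[0,0],loss="soft_l1"); print("  ctr off along grinder x,y:",(f.x@ax).round(1),(f.x@ay).round(1),len(B),"rms",np.sqrt(np.mean(f.fun**2)).round(2))
    top=q[q[:,2]>174]; v=V[w[:,1],w[:,0]]; m=v>150
    for i in np.nonzero(v>140)[0]: print("  tick?",w[i],v[i],(r[i]@ax).round(1),(r[i]@ay).round(1),q[i,2].round(0))
E
```

```text
s1 179 z med 178.9 x range -45.5 28.2 y -39.5 36.2
  ctr off along grinder x,y: -5.8 -0.2 18 rms 1.46
  tick? [252 151] 156 -39.6 2.9 181.0
  tick? [253 151] 174 -37.5 0.3 181.0
  tick? [254 151] 160 -34.7 -2.1 180.0
  tick? [268 151] 164 -2.1 -38.6 173.0
  tick? [252 152] 150 -41.5 1.9 178.0
  tick? [253 152] 161 -40.7 -1.5 179.0
  tick? [254 152] 152 -39.1 -4.4 179.0
  tick? [267 152] 164 -11.8 -39.5 175.0
  tick? [265 153] 146 -19.6 -35.9 174.0
  tick? [266 153] 173 -16.3 -38.1 173.0
t1 248 z med 177.9 x range -44.0 1.4 y -39.6 28.3
  ctr off along grinder x,y: -4.0 0.1 13 rms 0.57
  tick? [222 140] 162 -4.0 -39.3 177.0
  tick? [218 142] 142 -4.8 -27.5 180.0
  tick? [219 142] 142 -5.0 -30.0 176.0
  tick? [220 142] 142 -6.7 -32.2 178.0
  tick? [221 142] 142 -8.6 -34.4 181.0
  tick? [218 143] 142 -6.8 -26.4 178.0
  tick? [219 143] 141 -8.6 -28.6 181.0
  tick? [220 143] 142 -8.8 -31.1 177.0
  tick? [221 143] 142 -10.1 -33.4 177.0
  tick? [218 144] 142 -8.6 -25.3 176.0
  tick? [219 144] 141 -9.2 -27.7 173.0
  tick? [220 144] 142 -11.7 -29.8 179.0
  tick? [221 144] 142 -12.8 -32.2 178.
[... 4733 characters left out ...]
 181.0
  tick? [210 159] 143 -35.4 10.9 178.0
  tick? [211 159] 143 -36.5 8.6 178.0
  tick? [212 159] 143 -38.1 6.3 179.0
  tick? [213 159] 143 -39.1 4.0 179.0
  tick? [214 159] 187 -40.1 1.7 178.0
  tick? [215 159] 193 -41.2 -0.6 178.0
  tick? [216 159] 159 -42.2 -2.9 177.0
  tick? [206 160] 143 -32.4 21.4 175.0
  tick? [207 160] 147 -34.9 19.0 181.0
  tick? [208 160] 144 -34.9 16.7 176.0
  tick? [209 160] 145 -36.3 14.4 177.0
  tick? [210 160] 148 -37.2 12.1 176.0
  tick? [211 160] 152 -38.4 9.8 175.0
  tick? [212 160] 148 -39.8 7.5 176.0
  tick? [214 160] 145 -41.7 2.8 174.0
  tick? [215 160] 165 -43.2 0.5 176.0
  tick? [216 160] 145 -44.0 -1.8 174.0
  tick? [211 161] 141 -41.1 11.0 177.0
```

The lid centre lies about 4 mm toward grinder -x, consistent with how I gripped it, and 0 sideways. I'll correct by tool y -0.4 cm and go down to just above the rim.

Request:
send_rows([
  [[0, -0.4, 1.0], 0, -1],
  [[0, -0.4, 3.5], 0, -1],
  [[0, -0.4, 4.2], 0, -1],
  [[0, -0.4, 4.2], 0, -1],
  [[0, -0.4, 4.2], 0, -1],
])

```text
clock: 4.85
position: [581.6, -105.3, 159.9]
orientation: [0.857, -0.516, 0.001, -0.0]
contact_force: [-0.1, -0.1, -1.3]
grip_width: 15.0
```

```bash
python3 plan.py 580.1 -105.8 158 -1.084; python3 - <<'E'
from h import *
s=snapshot("scene"); t=snapshot("top"); np.savez("s2.npz",**s); np.savez("t2.npz",**t)
cv2.imwrite("pics/c.png",np.hstack([cv2.resize(s["color"][125:205,218:298],(400,400),interpolation=cv2.INTER_CUBIC),cv2.resize(t["color"][113:193,171:251],(400,400),interpolation=cv2.INTER_CUBIC)]))
yw=0.487; ax=np.array([np.cos(yw),np.sin(yw)]); ay=np.array([-ax[1],ax[0]])
from scipy.optimize import least_squares
for n,s,(u0,v0,u1,v1) in(("s",s,(228,125,290,190)),("t",t,(185,125,240,185))):
    ys,xs=np.mgrid[v0:v1,u0:u1]; p=np.array([pt(s,*q) for q in np.c_[xs.ravel(),ys.ravel()]])
    k=(abs(p[:,2]-136)<8)&(np.hypot(p[:,0]-577,p[:,1]+106)<46); r=p[k][:,:2]-[577,-106.5]
    a=np.arctan2(r@ay,r@ax); rr=np.hypot(*r.T); B=[]
    for b in np.arange(-np.pi,np.pi,.2):
        m=(a>=b)&(a<b+.2)
        if m.any() and rr[m].max()>34: B.append(r[m][rr[m].argmax()])
    B=np.array(B); f=least_squares(lambda c:np.hypot(*(B-c).T)-39.5,[0,0],loss="soft_l1"); print(n,(f.x@ax).round(1),(f.x@ay).round(1),len(B),np.sqrt(np.mean(f.fun**2)).round(2))
E
```

```text
t 4.85 pos [ 581.6 -105.3  159.9] yaw -1.084 tilt [ 1.5e-03 -6.0e-04 -1.0e+00] F [-0.1 -0.1 -1.3] T [-0.05 -0.01 -0.01] w 15.0 j6 0.7
shift cm [-0.03  0.16  0.19] turn -0.0
s -0.9 -0.3 26 1.67
t 2.0 0.0 14 0.71
```

View pics/c.png

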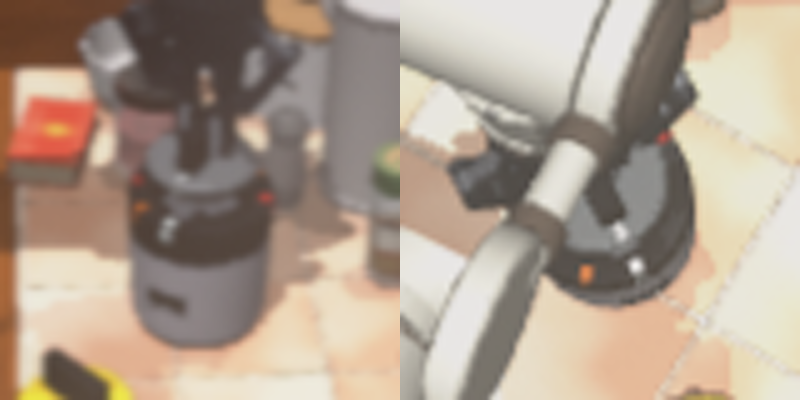

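The lid is just above the collar with its tick by the white mark (crop right 620,232 → 637,265). TCP overshot by 1.6 mm, so I'll correct y by +0.16 cm and lower in small steps.

Request:
send_rows([
  [[0, 0.16, 0.2], 0, -1],
  [[0, 0.16, 0.4], 0, -1],
  [[0, 0.16, 0.7], 0, -1],
  [[0, 0.16, 1.0], 0, -1],
  [[0, 0.16, 1.0], 0, -1],
  [[0, 0.16, 1.0], 0, -1],
])

```text
clock: 5.7
position: [579.7, -105.8, 149.0]
orientation: [0.857, -0.516, 0.0, -0.0]
contact_force: [0.4, -0.2, -1.5]
grip_width: 15.0
```

```bash
python3 plan.py 580.1 -105.8 138 -1.084
```

```text
t 5.7 pos [ 579.7 -105.8  149. ] yaw -1.084 tilt [ 1.e-04 -0.e+00 -1.e+00] F [ 0.4 -0.2 -1.5] T [-0.02 -0.   -0.02] w 15.0 j6 0.7
shift cm [ 0.02 -0.04  1.1 ] turn 0.0
```

The skirt is in the bore without force. Continuing to seat.

Request:
send_rows([
  [[0, 0, 0.2], 0, -1],
  [[0, 0, 0.4], 0, -1],
  [[0, 0, 0.6], 0, -1],
  [[0, 0, 0.8], 0, -1],
  [[0, 0, 0.9], 0, -1],
  [[0, 0, 1.0], 0, -1],
  [[0, 0, 1.0], 0, -1],
])

```text
clock: 6.58
position: [579.6, -105.8, 139.0]
orientation: [0.857, -0.516, -0.0, -0.0]
contact_force: [0.5, -1.1, -0.5]
grip_width: 15.1
```

```bash
python3 plan.py 580.1 -105.8 138 -1.084
```

```text
t 6.575 pos [ 579.6 -105.8  139. ] yaw -1.084 tilt [-1.e-04  1.e-04 -1.e+00] F [ 0.5 -1.1 -0.5] T [-0.02  0.03 -0.04] w 15.1 j6 0.7
shift cm [ 0.03 -0.04  0.1 ] turn 0.0
```

Request:
send_rows([
  [[0, 0, 0.1], 0, -1],
  [[0, 0, 0.15], 0, -1],
  [[0, 0, 0.15], 0, -1],
])

```text
clock: 6.95
position: [579.8, -105.8, 138.5]
orientation: [0.857, -0.516, 0.0, 0.0]
contact_force: [-2.8, 0.1, 5.7]
grip_width: 15.0
```

```bash
python3 plan.py 580.1 -105.8 138 -1.084;python3 - <<'E'
from h import *
s=snapshot("scene"); t=snapshot("top")
cv2.imwrite("pics/d.png",np.hstack([cv2.resize(s["color"][125:205,218:298],(400,400),interpolation=cv2.INTER_CUBIC),cv2.resize(t["color"][113:193,171:251],(400,400),interpolation=cv2.INTER_CUBIC)]))
for s in (s,t):
    p=np.array([pt(s,u,v) for v in range(125,190) for u in range(185,290)]); r=np.hypot(p[:,0]-577,p[:,1]+106)
    q=p[(r<37)&(p[:,2]>112)&(p[:,2]<125)]; print("cap top z",np.median(q[:,2]),len(q))
E
```

```text
t 6.95 pos [ 579.8 -105.8  138.5] yaw -1.084 tilt [ 4.e-04 -2.e-04 -1.e+00] F [-2.8  0.1  5.7] T [ 0.2   0.45 -0.02] w 15.0 j6 0.7
shift cm [ 0.01 -0.03  0.05] turn 0.0
cap top z 117.76318033361406 119
cap top z 116.28551312075092 162
```

View pics/d.png

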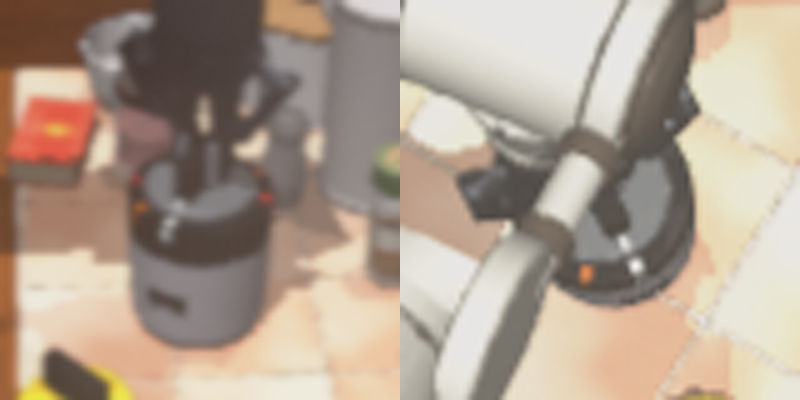

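The lid is seated: cap top reads about 117 mm (118 expected), contact is 5.7 N, and the tick meets the white mark. Now twisting clockwise (+tool z) about the collar axis, with an offset correction and slightly less push.

Request:
send_rows([
  [[0.03, 0, -0.05], 0.1, -1],
  [[0.06, 0.01, -0.05], 0.2, -1],
  [[0.09, 0.01, -0.05], 0.3, -1],
  [[0.11, 0.02, -0.05], 0.4, -1],
  [[0.11, 0.02, -0.05], 0.4, -1],
])

```text
clock: 7.68
position: [580.2, -106.9, 138.5]
orientation: [0.737, -0.675, 0.0, -0.0]
contact_force: [-0.8, 0.9, 2.8]
grip_width: 14.8
```

```bash
python3 plan.py 579.9 -106.9 138.5 -1.694
```

```text
t 7.675 pos [ 580.2 -106.9  138.5] yaw -1.483 tilt [ 7.e-04 -2.e-04 -1.e+00] F [-0.8  0.9  2.8] T [ 0.09  0.13 -0.01] w 14.8 j6 1.1
shift cm [ 0.    0.04 -0.  ] turn 0.211
```

Request:
send_rows([
  [[0.02, 0.02, 0], 0.07, -1],
  [[0.03, 0.03, 0], 0.14, -1],
  [[0.05, 0.04, 0], 0.21, -1],
  [[0.05, 0.04, 0], 0.21, -1],
  [[0.05, 0.04, 0], 0.21, -1],
])

```text
clock: 8.3
position: [580.1, -107.4, 138.5]
orientation: [-0.663, 0.749, -0.001, 0.0]
contact_force: [1.2, 0.8, 3.7]
grip_width: 15.1
```

```bash
python3 plan.py 579.9 -106.9 138.5 -1.694;python3 - <<'E'
from h import *
s=snapshot("scene"); t=snapshot("top"); np.savez("t3.npz",**t)
cv2.imwrite("pics/e.png",np.hstack([cv2.resize(s["color"][125:205,218:298],(400,400),interpolation=cv2.INTER_CUBIC),cv2.resize(t["color"][113:193,171:251],(400,400),interpolation=cv2.INTER_CUBIC)]))
E
```

```text
t 8.3 pos [ 580.1 -107.4  138.5] yaw -1.692 tilt [ 1.3e-03 -2.0e-04 -1.0e+00] F [1.2 0.8 3.7] T [ 0.14 -0.09  0.14] w 15.1 j6 1.3
shift cm [-0.05  0.03 -0.  ] turn 0.002
```

View pics/e.png

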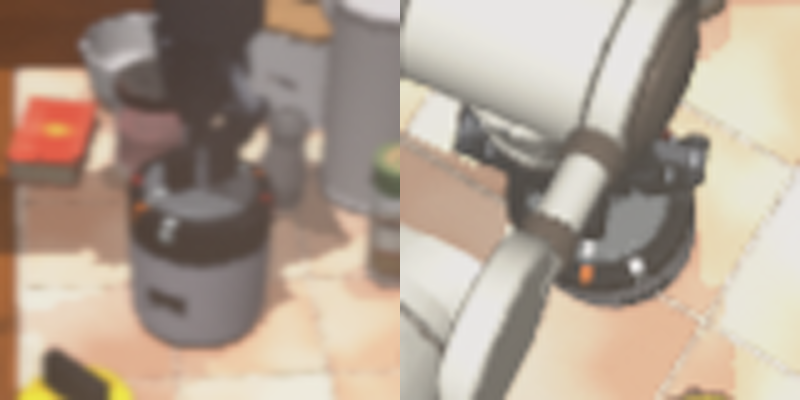

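The tick (crop 588,247) points at the orange mark (587,272). I'll check the angle numerically and that it stays steady with one hold.

Request:
send_rows([
  [[0, 0, 0], 0, -1],
  [[0, 0, 0], 0, -1],
  [[0, 0, 0], 0, -1],
  [[0, 0, 0], 0, -1],
  [[0, 0, 0], 0, -1],
  [[0, 0, 0], 0, -1],
  [[0, 0, 0], 0, -1],
  [[0, 0, 0], 0, -1],
])

```text
clock: 9.4
position: [580.1, -107.4, 138.5]
orientation: [-0.662, 0.749, -0.001, 0.0]
contact_force: [1.0, 2.6, 4.8]
grip_width: 15.0
```

```bash
python3 plan.py 579.9 -106.9 138.5 -1.694;python3 - <<'E'
from h import *
t=snapshot("top"); V=t["color"].min(2).astype(float)[158:166,204:212]; V=np.clip(V-170,0,None); print(V.astype(int))
vv,uu=np.mgrid[158:166,204:212]; u,v=(uu*V).sum()/V.sum(),(vv*V).sum()/V.sum()
for z in(118,): p=onplane(t,u,v,z); d=np.array([577,-106.7])-p[:2]; print(u,v,p,"r",np.hypot(*d),"lid turn",0.487-np.arctan2(d[1],d[0]))
E
```

```text
t 9.4 pos [ 580.1 -107.4  138.5] yaw -1.694 tilt [ 1.3e-03 -2.0e-04 -1.0e+00] F [1.  2.6 4.8] T [ 0.26 -0.17  0.18] w 15.0 j6 1.31
shift cm [-0.05  0.03 -0.  ] turn 0.0
[[ 0  0  0  0  0  0  0  0]
 [ 0  0  0  0  0  0  0  0]
 [ 0  0  0  0  0  0  0  0]
 [ 0  0  0  0 18  0  0  0]
 [ 0  0  0  0 47 23  0  0]
 [ 0  0  0  0 50 14  0  0]
 [ 0  0  0  0  0  0  0  0]
 [ 0  0  0  0  0  0  0  0]]
208.2434210526316 162.30263157894737 [ 543.01140735 -103.10212207  118.        ] r 34.178489668327884 lid turn 0.5924627083844627
```

Lid turn reads 0.59 rad from the camera and 0.61 rad from the wrist. It is steady and gripped, so I'm handing in.

```bash
python3 -c "
from bench import *
print(sign_off())"
```

```text
the job is handed in; nothing more can be done
None
```

I gripped the grey lid by its bar and lifted it. I seated it in the collar with its lugs at the white marks, twisted it clockwise to the orange marks, and handed in with the gripper still holding it there. The job took 9.4 s of robot time; no verdict was reported.

**Last checks:**
- **Turn:** the lid's white tick points at the orange mark. The turn reads 0.59 rad from the camera and 0.61 rad from the wrist, inside the 0.46–0.76 window and well short of the click at 0.87.
- **Seating:** before the twist the cap top measured about 116–118 mm, where 118 means fully down. The tool height did not change during the twist.
- **Hold:** steady over a 1 s hold, with a grip opening of 15.0 mm on the 16 mm bar, about 5 N of downward push and 0.18 N m at the wrist.

**Disagreements and limits:**
- **Centring:** just above the collar, the two cameras put the lid's centre 3 mm apart along the grinder's x axis. I used the top view, which had the better fit, and the lid went in without side force.
- **Wrist torque:** it read about 0 partway through the twist, at 0.4 rad, and only showed the spring's pull at the end. At the end it was 0.18 N m, against the expected 0.10.
- **Switch ring:** I could not read it directly. The lid angle implies about 0.5 rad.

I touched nothing else on the worktop. The matchbox, jar and shakers in the last view look unmoved, but I did not measure them or look at the mug again at the end.

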